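# Close a watch case in a screw press

### The arm

A 6-joint arm with a two-finger parallel gripper is mounted at the origin on the work surface. World frame = base frame: x ahead of the robot, y to its left, z up, the work surface at z = 0. Lengths are in mm, angles in rad, forces in N, time in s.
With the tool pointing down it reaches from about 300 to 825 mm from the base axis. Payload 5.4 kg.
Tool frame: the origin (TCP) lies midway between the tips of the shut fingers; the grasp point (between the pads) lies env.pinch_z behind it (env.pinch_z is the distance from the TCP to the grasp point, in mm); z points along the fingers, y is the line along which they close (so a half turn about z gives the same grasp; the last joint's range is limited). The gripper opens to 92 mm and grips with 3 to 60 N. Pads are 20 mm wide; open, the fingers measure 128 mm over their backs; the gripper's body (75 mm by 189 mm) begins 69 mm behind the grasp point.
Start: joints at [1.057, 0.158, 1.597, -0, 1.386, -0.21], TCP at [172.02, 548.648, 185.401] pointing down, gripper open.
Joint ranges: [-2.91, 2.91], [-0.94, 2.29], [0.18, 2.7], [-1.29, 4.43], [0.17, 2.64], [-3, 3]. Speed limits (rad/s): [2.57, 2.57, 3.14, 3.14, 3.14, 3.14].

### API

Orientations are given as a 3x3 rotation matrix whose columns are the frame's x, y, z axes.
In Python, from workcell import env, imaging gives the robot as it stands.
- The arm moves only by the tool jog_arm, never from a script. Its arguments are lists of equal length, an entry for each row: "rot": the turn, a rotation vector about the tool's x, y, z in rad, a list of three; "xyz": the shift along the tool's x, y, z in mm, a list of three; "hand": the opening, from 0 (shut) to 1 (fully open). A call has 1 to 8 rows; each row is the pose to reach, as a shift and turn from the pose commanded when the call began, along the tool's axes at that moment; what a row does not reach only later rows make up. A row lasts 1/10 s, in which the tool goes at most 50 mm and 8.59 degrees, less where a joint would pass 70% of its speed; a pose out of reach is approached as far as the arm can. A call with a gripper value outside its range is refused whole. The fingers move at their own pace and stop on an object; "force" is the grip in N (left out, the last holds). Time passes only in rows, so rows that repeat a pose let the fingers close. It gives the time, the measured TCP pose, the force, the opening and the grip force at its end, in the units of the state.
- env.read_state(): the state, without advancing time (a new reading comes with each control period).
- imaging.read_camera(name): name is "scene" or "top" or "wrist"; returns a dict with "img" (384x512x3 uint8, red, green, blue), "fx", "fy", "cx", "cy" (pixels), "rvec" (rotation vector, rad) and "tvec" (3), from world to camera coordinates, as OpenCV has them; the wrist camera has in their place "T_tool_cam" (4x4, takes a point from camera to tool coordinates, whose origin is the TCP and whose axes are the flange's). Camera axes: x right, y down, z forward; pixel columns grow to the right and rows downward; lengths in mm; the calibration is good to about 2 mm. A picture is of the moment at which its call begins: read the wrist's pose just before it. There is no depth.
- env.finish_job(): hands the job in; it is judged then, once.
The state is a dict: "time": time; "joints": joint angles; "qd": joint speeds; "joint_torque": joint torques, N m; "position": TCP position; "orientation": TCP orientation; "wrist_force": force on the tool from outside, world axes, zero at the start; "ft_torque": the same for the moment, N m; "opening": opening from 0.0 (shut) to 1.0 (fully open); "grasp_force": force on a finger pad.
Only numpy, scipy, OpenCV 4.12 (cv2) and the standard library are available. Lean on these libraries where they do the work, as an engineer would, in place of code of your own. Each camera call takes 0.05 s, during which the arm holds its last target. There are 200 camera calls.

### The job

Push the shuttle with the watch in its nest fully in under the screw press, then screw the spindle down by its knob until you feel the watch's back seat firmly home and the screw go solid, without forcing it any further. Then unscrew the spindle until its die stands well clear of the watch, leaving the closed watch in its nest under the press and everything else on the bench alone. The press only stands on the bench: do not lift it off its feet or shove it about.

Things in the scene. Friction and masses are not known exactly. Their poses are not given: they have to be found in the camera images.
- press: Green two-pillar bench press, 2.4 kg, standing loose on rubber feet; origin at bench level under the spindle axis; +x runs from the operator's side to its back, +z up. Base 190 by 140 mm, 18 mm high; rails to 30 mm above the bench; 18 mm pillars at y = +-58 mm; bridge (36 mm deep in x, 146 mm long in y) with the boss, 100 to 147 mm above the bench. Steep right-hand screw: 24 mm per turn (3.82 mm per rad).
- shuttle (a joint): Shuttle slide of the press: a steel plate that carries the white round nest with the watch. Value in m: 0 = pulled out towards the operator, 0.070 = pushed in along the press's +x against the back stop, which puts the nest under the spindle. About 2 N of friction.
- shuttle_handle (a point): On the axis of the shuttle's black upright handle, 58 mm above the bench: a cylinder 16 mm thick, 40 to 70 mm above the bench, at the front end of the shuttle, 85 mm in front of the nest's centre. Travels with the shuttle.
- knob (a joint): Spindle knob on top of the press. Value in rad; grows when turned clockwise seen from above, which screws spindle and knob down, 3.82 mm per rad. It starts at 1.7 to 2.25, with the die 2.5 to 8 mm above the back. It turns freely with 0.04 N m; a force F between die and watch adds F x 0.0038 m. Let go under load it turns back a little.
- knob_grip (a point): Centre of the spindle knob: a dark knurled upright cylinder, 36 to 38 mm in diameter, 24 mm tall (12 mm above and below this point), on the spindle axis, free above, with the 14 mm spindle below. 192 mm above the bench at knob value 0, lower by 3.82 mm per rad.
- ram: The spindle with its white nylon die (30 mm disc) at the lower end and the knob at the top. Its origin, the centre of the die's lower face, moves only up and down; 64 mm above the bench at knob value 0.
- watch: Steel wristwatch head, 40 mm across, loose, face down in the nest. Origin: centre of its underside, 36 mm above the bench in the nest; z up. Backs differ: with the back home its top stands 12 to 14.5 mm above this origin, not known beforehand.
- back (a joint): The watch's press-fit steel back, a 35 mm disc on top. Value in m: 0 = home; starts 0.0018 to 0.0024 proud. It slides home under a steady 45 N of the die (0.17 N m more than free turning) and stays where left; once home the screw goes solid, about 90 N per further mm. Seat it firmly with at least 60 N (0.23 N m more); over 150 N (0.57 N m more) cracks the glass.
- spare_die: spare upper die: white nylon disc, 36 mm across, with a 14 mm stub, 22 mm tall; a bystander beside the press. Origin at its underside; leave it alone.
- spare_nest: spare nest: flat white nylon ring, 48 mm across, 12 mm tall; a bystander beside the press. Origin at its underside; leave it alone.
- tweezers: steel tweezers, 130 mm long, lying flat, 8 mm tall; a bystander beside the press. Origin at its underside; leave it alone.
- loupe: black eye loupe, 38 mm across, 30 mm tall; a bystander. Origin at its underside; leave it alone.
- movement_holder: small steel movement holder with a brass movement, about 70 by 52 mm, 14 mm tall; a bystander. Origin at its underside; leave it alone.
- screwdriver: small metal screwdriver, 120 mm long; a bystander. Origin at its underside; leave it alone.
- blower: black rubber dust blower, 54 mm across, 85 mm tall; a bystander. Origin at its underside; leave it alone.
- parts_tray: red compartment tray, 300 by 140 mm, 18 mm tall; a bystander. Origin at its underside; leave it alone.
There are look-alikes about, which are no part of the job. Leave any green or orange look-alike of the watch alone.

How it is judged (in metres and radians):
On the way, in this order (a step that is already met when the one before it is completed fails the run):
1. the shuttle is fully in (within 3 mm of its stop) with the back still proud (value of joint shuttle above 0.067 m and value of joint back above 0.0012 m), for 0.1 s.
2. the back is fully home (within 0.4 mm), pressed firmly by the die (60 N or more) (value of joint shuttle above 0.067 m and value of joint back below 0.0004 m and contact force between ram and watch above 60 N), for 0.05 s.
At the end, for the whole second after the job is handed in: The shuttle is within 3 mm of its stop, the back within 0.4 mm of home, the die face at least 15 mm above the watch's origin (clear of every height of back), the watch level and at rest in its nest within 5 mm of the spindle axis, the knob at rest, the press standing on its feet (value of joint shuttle above 0.067 m and value of joint back below 0.0004 m and z of ram in the frame of watch above 0.015 m and angle between watch's own z axis and vertical below 0.05 rad and horizontal distance between watch and press below 0.005 m and linear speed of each of watch, press below 0.02 m/s and height (world z) of press below 0.002 m and velocity of joint knob between -0.05 and 0.05 rad/s); the robot touches nothing.
It fails at once if the die presses on the watch with more than 150 N (the glass cracks) (contact force between ram and watch above 150 N).
It fails at once if the robot presses on the watch with more than 5 N (contact force between any of the fingers, the arm and watch above 5 N).
It fails at once if the press is lifted off its feet (by 3 mm, or tipped by 0.04 rad) or shoved by more than 25 mm (height (world z) of press above 0.003 m or angle between press's own z axis and vertical above 0.04 rad or distance of press from where it was at the start of the episode above 0.025 m).
It fails at once if a bystander is shifted by more than 20 mm (distance of any of spare_die, spare_nest, tweezers, loupe, movement_holder, screwdriver, blower, parts_tray from where it was at the start of the episode above 0.02 m).
It also fails if it takes over 70 s, if anything falls off the work surface, if the arm or the gripper's body presses on something with over 40 N, if the wrist force passes 120 N, or if a joint passes its speed limit or range.

## Working session

There is one attempt and no reset: what is moved stays moved. The work goes in short steps, Python scripts to look and compute and a tool call to move; the robot and the scene stay as the last step left them, time stands still between calls to the robot, and variables do not carry over. Pictures are saved under pics/ and viewed, at most 10 in all, crops included, and the job is handed in when it is done.

Besides the shell and the picture viewer there is one more tool, called after "Request:" as name(argument=value, ...), one argument or row to a line, values as JSON. jog_arm: Moves the arm, as the interface text tells. Its arguments: {"type":"object","properties":{"rot":{"type":"array"},"xyz":{"type":"array"},"hand":{"type":"array"},"force":{"type":"number"}},"required":["rot","xyz","hand"]}

```bash
mkdir -p pics
python3 - <<'E'
from workcell import env, imaging
import cv2,pickle
for n in ("scene","top"):
    d=imaging.read_camera(n); pickle.dump(d,open(f"{n}.pkl","wb"))
    cv2.imwrite(f"pics/{n}0.png",cv2.resize(d["img"][:,:,::-1],(800,600)))
s=env.read_state(); print(env.pinch_z); print(s)
E
```

```text
18.700000000000003
{'time': 0.1, 'joints': array([ 1.05691547e+00,  1.59012619e-01,  1.59805750e+00,  3.03312651e-05,
        1.38618594e+00, -2.10122266e-01]), 'qd': array([-0.00071672,  0.00032895, -0.00443876, -0.00085655, -0.00228727,
        0.0011687 ]), 'joint_torque': array([-2.01843595e-04, -3.86504745e+01, -3.22959888e+01,  7.02225859e-02,
        3.39952391e-02, -4.87498085e-05]), 'position': array([171.71402844, 548.1450757 , 184.52691102]), 'orientation': array([[-9.54217172e-01,  2.99113486e-01, -8.43628005e-04],
       [ 2.99114439e-01,  9.54216168e-01, -1.43390674e-03],
       [ 3.76102639e-04, -1.62059975e-03, -9.99998616e-01]]), 'wrist_force': array([ 0.89265258,  0.52365758, -0.19633534]), 'ft_torque': array([ 0.03305476, -0.0169242 ,  0.01160343]), 'grasp_force': 0.0, 'opening': 0.9996402221235604}
```

View pics/scene0.png

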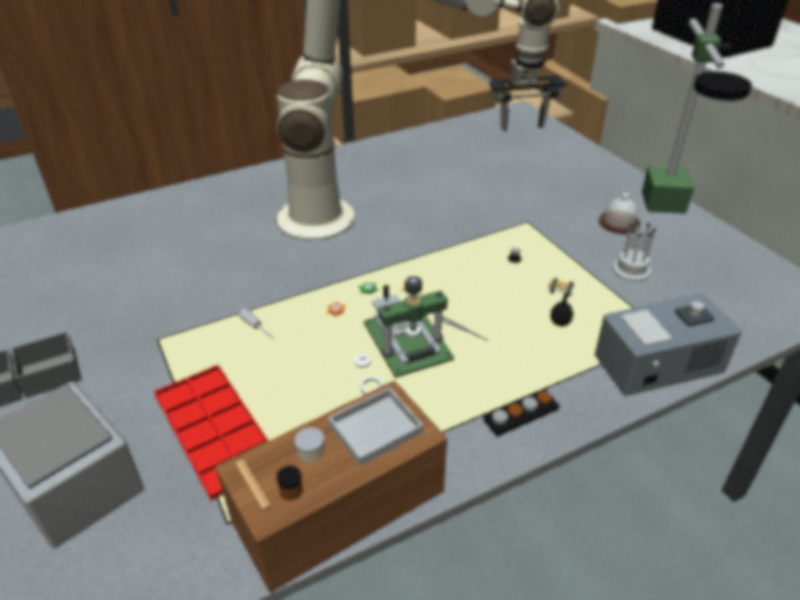

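View pics/top0.png

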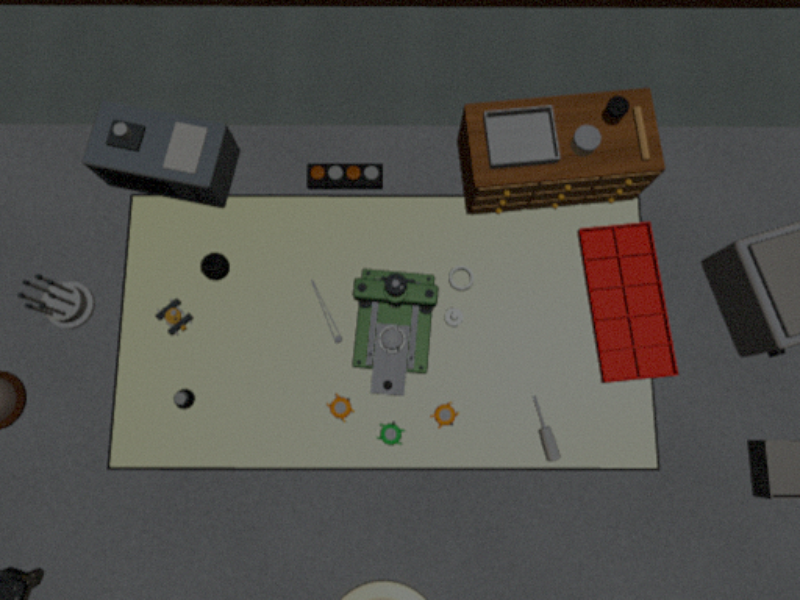

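The scene view shows the green press mid-mat with its handle at about (386,293) and knob at (414,284). In the top view (800x600) the knob is at (396,284), the nest at (392,339) and the handle at (388,384). Next I'll enlarge these areas to measure them.

```bash
cat > h.py <<'E'
import numpy as np,cv2,pickle
def load(n): return pickle.load(open(n+".pkl","rb"))
def K(d): return np.array([[d["fx"],0,d["cx"]],[0,d["fy"],d["cy"]],[0,0,1.]])
def at_z(d,u,v,z):
    R=cv2.Rodrigues(np.array(d["rvec"],float))[0]; t=np.array(d["tvec"],float).ravel()
    r=R.T@np.linalg.inv(K(d))@[u,v,1]; c=-R.T@t
    return c+r*(z-c[2])/r[2]
def proj(d,p):
    return cv2.projectPoints(np.array(p,float).reshape(-1,1,3),np.array(d["rvec"],float),np.array(d["tvec"],float),K(d),None)[0].reshape(-1,2)
E
python3 - <<'E'
from h import *
t=load("top");s=load("scene")
a=cv2.resize(t["img"][165:260,215:290],None,fx=6,fy=6,interpolation=cv2.INTER_CUBIC)
b=cv2.resize(s["img"][165:245,225:295],None,fx=4.5,fy=4.5,interpolation=cv2.INTER_CUBIC)
o=np.zeros((570,770,3),np.uint8);o[:570,:450]=a;o[:b.shape[0],455:455+b.shape[1]]=b
o=cv2.convertScaleAbs(o,alpha=1.7)
cv2.imwrite("pics/crop1.png",o[:,:,::-1])
for n,(u,v),z in(("knob",(396,284),196),("handle",(388,384),70),("nest",(392,339),48)):print(n,at_z(t,u*.64,v*.64,z))
E
```

```text
knob [599.51800499 -22.2684571  196.        ]
handle [446.83990324  -8.76702902  70.        ]
nest [530.13231738 -15.42297436  48.        ]
```

View pics/crop1.png

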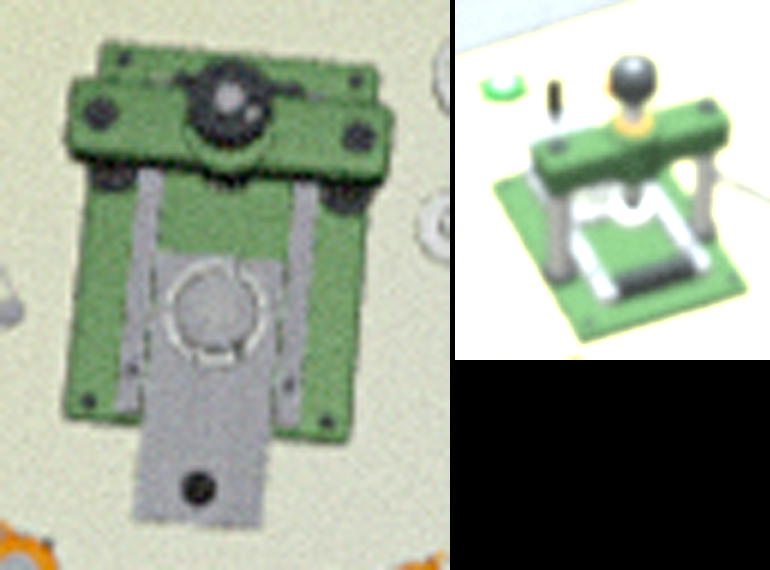

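The enlarged crop shows the knob at crop pixel (229,103), the handle at (199,488), the nest at (216,308) and the pillar caps at (100,112) and (359,136). These go through the calibration next.

Run:
```python
from h import *
t=load("top");s=load("scene")
f=lambda u,v,z:at_z(t,(u+.5)/6-.5+215,(v+.5)/6-.5+165,z)[:2]
k=f(229,103,196);h=f(199,488,70);n=f(216,308,49)
pl,pr=f(100,112,147),f(359,136,147)
c=[f(66,417,18),f(349,438,18),f(104,43,18),f(378,66,18)]
print(k,h,n,(pl+pr)/2,np.linalg.norm(pl-pr),np.linalg.norm(n-h))
an=lambda d:np.arctan2(d[1],d[0])
print(an(k-h),an(k-n),an(n-h),an(pl-pr)-np.pi/2, an(c[2]-c[0]),an(c[3]-c[1]),an(c[0]-c[1])-np.pi/2)
print(np.mean(c,0))
fs=lambda u,v,z:at_z(s,(u-455+.5)/4.5-.5+225,(v+.5)/4.5-.5+165,z)[:2]
print(fs(632,70,190),fs(554,85,70))
```

```text
[599.53847723 -20.51572235] [446.4057724   -7.19501449] [532.98878317 -14.5700265 ] [601.13269416 -20.7022931 ] 115.12605153041619 86.89653938141093
-0.0867695814179514 -0.08910561791396604 -0.08497340314577537 -0.09141592235603002 -0.08558139160708608 -0.08428068537655262 -0.07144552115784908
[571.9344708 -18.3893881]
[595.74972927 -21.17654323] [448.0708983   -9.80659048]
```

Request:
jog_arm(
  rot=[
    [0,0,-0.03],
    [0,0,-0.06],
    [0,0,-0.09],
    [0,0,-0.12],
    [0,0,-0.15],
    [0,0,-0.18],
    [0,0,-0.2],
    [0,0,-0.218],
  ],
  xyz=[
    [-32,-34,0],
    [-64,-67,0],
    [-96,-101,0],
    [-128,-135,0],
    [-160,-168,0],
    [-192,-202,0],
    [-224,-235,0],
    [-256,-269,0],
  ],
  hand=[1,1,1,1,1,1,1,1],
  force=15,
)

```text
time: 0.9
position: [336.0, 213.7, 185.2]
orientation: [[-0.996, 0.084, 0.0], [0.084, 0.996, 0.0], [-0.0, 0.0, -1.0]]
wrist_force: [0.9, 0.5, 0.3]
opening: 1.002
grasp_force: 0.0
```

Request:
jog_arm(
  rot=[
    [0,0,0],
    [0,0,0],
    [0,0,0],
    [0,0,0],
    [0,0,0],
    [0,0,0],
    [0,0,0],
  ],
  xyz=[
    [-25,-42,0],
    [-50,-84,0],
    [-75,-126,0],
    [-100,-168,15],
    [-125,-208,40],
    [-128,-211,70],
    [-128,-211,80],
  ],
  hand=[1,1,1,1,1,1,1],
)

```text
time: 1.6
position: [443.1, -6.5, 102.1]
orientation: [[-0.996, 0.089, -0.006], [0.089, 0.996, 0.002], [0.006, 0.001, -1.0]]
wrist_force: [-0.8, 0.5, -0.4]
opening: 0.995
grasp_force: 0.0
```

Run:
```python
from workcell import env, imaging
from h import *
s=env.read_state(); print(s["position"],s["orientation"],s["joints"])
d=imaging.read_camera("wrist")
T=np.array(d["T_tool_cam"]);print(T)
R=np.array(s["orientation"]);Rc=R@T[:3,:3];c=R@T[:3,3]+s["position"]
o=d["img"][:,:,::-1].copy()
def pr(p):
    q=Rc.T@(np.array(p)-c);return (d["fx"]*q[0]/q[2]+d["cx"],d["fy"]*q[1]/q[2]+d["cy"])
print(pr((446,-7.8,70)),pr((600.3,-20.8,196)))
for p in((446,-7.8,70),(600.3,-20.8,196)):
    u=pr(p);cv2.drawMarker(o,(int(u[0]),int(u[1])),(0,0,255),0,10)
cv2.imwrite("pics/w1.png",o)
```

```text
[443.10641482  -6.49731352 102.09163995] [[-0.99604285  0.0886697  -0.00602648]
 [ 0.08866069  0.99606035  0.00174784]
 [ 0.00615772  0.00120661 -0.99998031]] [-2.88604622e-01 -1.03327254e-01  2.03574200e+00 -4.23207687e-05
  1.21545265e+00 -1.77060344e+00]
[[-9.46391852e-05 -9.68398301e-01 -2.49408745e-01  6.98063109e+01]
 [ 9.99999759e-01 -2.63041871e-04  6.41878611e-04 -5.13800769e-01]
 [-6.87199099e-04 -2.49408624e-01  9.68398093e-01 -1.99476356e+02]
 [ 0.00000000e+00  0.00000000e+00  0.00000000e+00  1.00000000e+00]]
(np.float64(258.26292303020193), np.float64(206.24297440521372)) (np.float64(259.5181140768844), np.float64(522.1773574056444))
```

View pics/w1.png

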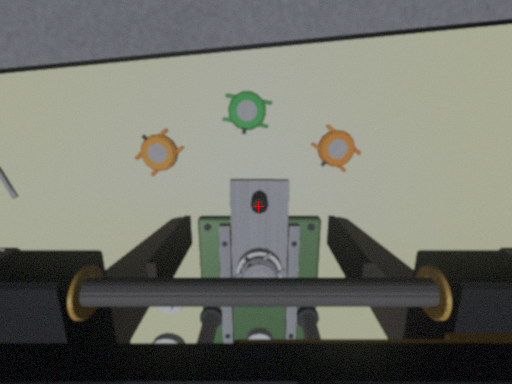

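The wrist view puts the handle top at about (259,204), on the predicted marker (258,206). Now I descend and grip it lightly.

Request:
jog_arm(
  rot=[
    [0,0,0],
    [0,0,0],
    [0,0,0],
    [0,0,0],
    [0,0,0],
    [0,0,0],
    [0,0,0],
    [0,0,0],
  ],
  xyz=[
    [-2,0,25],
    [-2,0,50],
    [-2,0,56],
    [-2,0,56],
    [-2,0,56],
    [-2,0,56],
    [-2,0,56],
    [-2,0,56],
  ],
  hand=[1,1,0.5,0.3,0.05,0.05,0.05,0.05],
  force=12,
)

```text
time: 2.45
position: [447.8, -6.1, 50.1]
orientation: [[-0.996, 0.086, 0.001], [0.086, 0.996, -0.0], [-0.001, -0.0, -1.0]]
wrist_force: [0.3, 0.2, 0.7]
opening: 0.499
grasp_force: 0.0
```

Request:
jog_arm(
  rot=[
    [0,0,0],
    [0,0,0],
    [0,0,0],
    [0,0,0],
    [0,0,0],
    [0,0,0],
  ],
  xyz=[
    [0,0,3],
    [0,0,5],
    [0,0,5],
    [0,0,5],
    [0,0,5],
    [0,0,5],
  ],
  hand=[0.05,0.05,0.05,0.05,0.05,0.05],
)

```text
time: 3.05
position: [447.3, -6.0, 44.5]
orientation: [[-0.996, 0.086, 0.0], [0.086, 0.996, 0.0], [-0.0, 0.0, -1.0]]
wrist_force: [0.2, 0.5, 0.1]
opening: 0.052
grasp_force: 0.0
```

Run:
```python
from workcell import env, imaging
from h import *
a=imaging.read_camera("wrist")["img"][:,:,::-1]
t=imaging.read_camera("top");pickle.dump(t,open("top2.pkl","wb"))
b=cv2.resize(t["img"][165:260,215:290],None,fx=4,fy=4,interpolation=cv2.INTER_CUBIC)[:,:,::-1]
o=np.zeros((384,812,3),np.uint8);o[:,:512]=a;o[:380,512:812]=cv2.convertScaleAbs(b,alpha=1.6)
cv2.imwrite("pics/w2.png",o[:,:800])
```

```text
(no output)
```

View pics/w2.png

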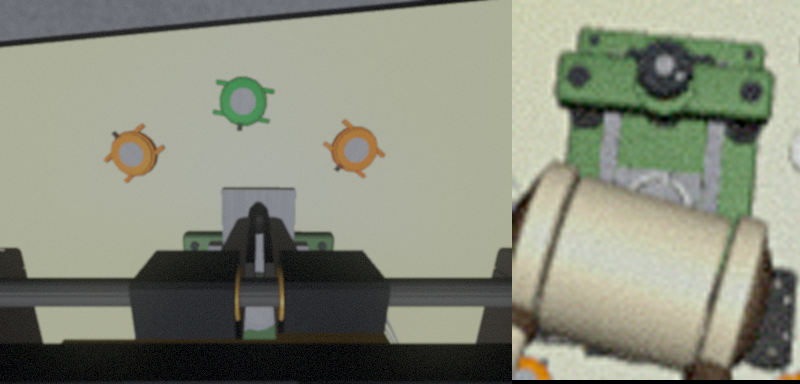

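Run:
```python
from workcell import env
from h import *
s=env.read_state();print(s["position"],s["opening"],s["grasp_force"],s["wrist_force"])
T=np.array([[0,-.968398,-.249409,69.806],[1,0,0,-.514],[0,-.249409,.968398,-199.476]])
import workcell
from workcell import imaging
d=imaging.read_camera("wrist")
R=np.array(s["orientation"]);Rc=R@T[:,:3];c=R@T[:,3]+s["position"]
for u,v in((259,204),(259,212),(259,220),(259,188)):
    r=Rc@[(u-d["cx"])/d["fx"],(v-d["cy"])/d["fy"],1]
    print(v,[ (c+r*(z-c[2])/r[2]).round(1) for z in(30,70)])
cv2.imwrite("pics/w3.png",cv2.convertScaleAbs(cv2.resize(d["img"][170:330,180:340],None,fx=3.7,fy=3.7,interpolation=cv2.INTER_CUBIC)[:,:,::-1],alpha=1.8))
```

```text
[447.31125488  -5.99959413  44.4536557 ] 0.05352528058495927 0.0 [-0.18416938  0.09386699 -0.59135917]
204 [array([443. ,  -6.2,  30. ]), array([430.8,  -5.1,  70. ])]
212 [array([449.9,  -6.8,  30. ]), array([436.4,  -5.6,  70. ])]
220 [array([457. ,  -7.4,  30. ]), array([442.2,  -6.1,  70. ])]
188 [array([429.4,  -5. ,  30. ]), array([419.7,  -4.2,  70. ])]
```

View pics/w3.png

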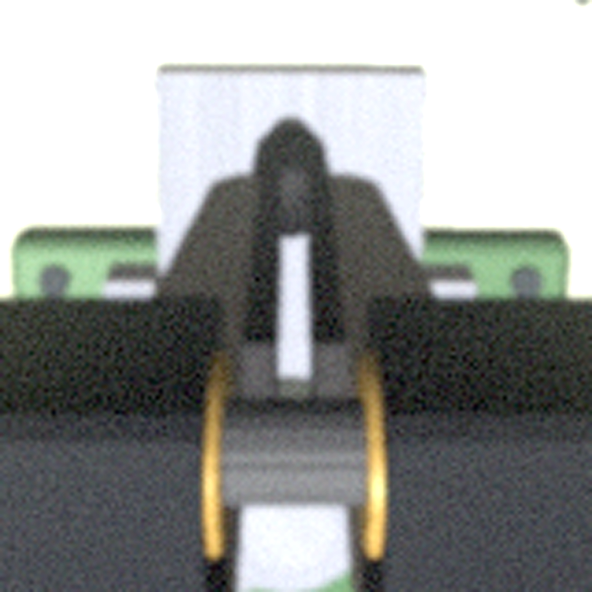

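The handle stands just operator-side of the closed fingers, at crop (292,190), so the grasp missed it. I'll open, shift towards the operator and grip again.

Request:
jog_arm(
  rot=[
    [0,0,0],
    [0,0,0],
    [0,0,0],
    [0,0,0],
    [0,0,0],
    [0,0,0],
    [0,0,0],
    [0,0,0],
  ],
  xyz=[
    [0,0,0],
    [0,0,0],
    [0,0,0],
    [0,0,0],
    [8,0,0],
    [11,0,0],
    [11,0,0],
    [11,0,0],
  ],
  hand=[0.4,0.4,0.4,0.4,0.4,0.3,0.1,0.1],
)

```text
time: 4.0
position: [436.2, -5.0, 44.5]
orientation: [[-0.996, 0.086, 0.0], [0.086, 0.996, -0.0], [-0.0, -0.0, -1.0]]
wrist_force: [-0.5, -0.4, -0.1]
opening: 0.16
grasp_force: 0.0
```

Request:
jog_arm(
  rot=[
    [0,0,0],
    [0,0,0],
    [0,0,0],
    [0,0,0],
  ],
  xyz=[
    [0,0,0],
    [0,0,0],
    [0,0,0],
    [0,0,0],
  ],
  hand=[0.1,0.1,0.1,0.1],
)

```text
time: 4.4
position: [436.4, -5.1, 44.4]
orientation: [[-0.996, 0.086, 0.0], [0.086, 0.996, 0.0], [0.0, 0.0, -1.0]]
wrist_force: [-0.6, 0.7, -0.9]
opening: 0.098
grasp_force: 0.0
```

Run:
```python
from workcell import env, imaging
from h import *
d=imaging.read_camera("wrist")
s=imaging.read_camera("scene")
a=cv2.resize(d["img"][170:330,190:330],None,fx=3.2,fy=3.2,interpolation=cv2.INTER_CUBIC)
b=cv2.resize(s["img"][150:245,225:295],None,fx=5,fy=5,interpolation=cv2.INTER_CUBIC)
o=np.zeros((515,800,3),np.uint8);o[:a.shape[0],:a.shape[1]]=a;o[:475,450:800]=b
cv2.imwrite("pics/w4.png",cv2.convertScaleAbs(o,alpha=1.5)[:,:,::-1])
p=proj(s,[(446,-7.8,70),(436,-5,44.5)]);print((p-[225,150])*5+[450,0])
```

```text
[[559.25699395 165.08037577]
 [557.1193008  184.21456275]]
```

View pics/w4.png

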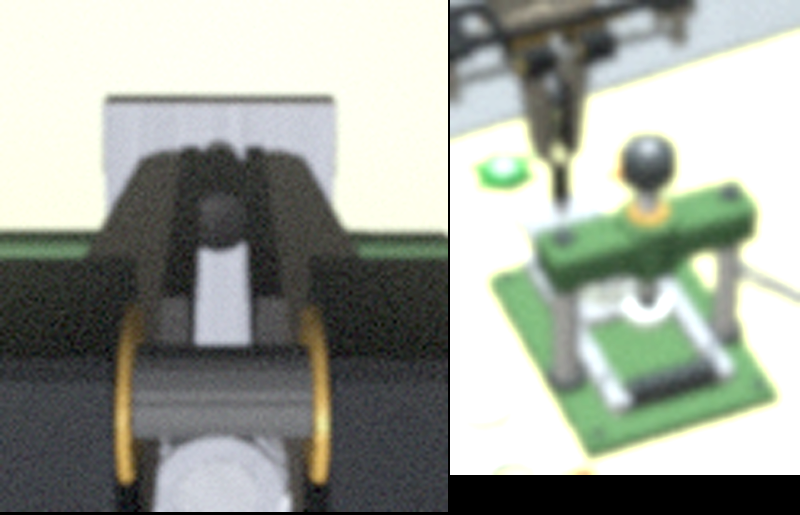

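In the wrist crop the handle top at about (220,220) is now between the fingers. I'll close them fully.

Request:
jog_arm(
  rot=[
    [0,0,0],
    [0,0,0],
    [0,0,0],
    [0,0,0],
  ],
  xyz=[
    [0,0,0],
    [0,0,0],
    [0,0,0],
    [0,0,0],
  ],
  hand=[0,0,0,0],
)

```text
time: 4.9
position: [436.3, -5.0, 44.4]
orientation: [[-0.996, 0.086, -0.0], [0.086, 0.996, -0.0], [0.0, -0.0, -1.0]]
wrist_force: [-0.1, 0.5, -0.4]
opening: 0.006
grasp_force: 0.0
```

The fingers shut with nothing between them, so the handle must be just ahead of them. I'll probe forward gently with the shut fingers.

Request:
jog_arm(
  rot=[
    [0,0,0],
    [0,0,0],
    [0,0,0],
    [0,0,0],
  ],
  xyz=[
    [-3,0,0],
    [-6,0,0],
    [-9,0,0],
    [-12,0,0],
  ],
  hand=[0,0,0,0],
)

```text
time: 5.3
position: [448.6, -6.1, 44.4]
orientation: [[-0.996, 0.086, 0.0], [0.086, 0.996, -0.0], [-0.0, -0.0, -1.0]]
wrist_force: [0.3, -0.3, 0.8]
opening: 0.001
grasp_force: 0.0
```

Run:
```python
from workcell import env, imaging
from h import *
st=env.read_state();print(st["position"],st["wrist_force"])
d=imaging.read_camera("wrist");print(d["fx"],d["fy"],d["cx"],d["cy"])
s=imaging.read_camera("scene")
a=cv2.resize(d["img"][180:310,195:320],None,fx=3.6,fy=3.6,interpolation=cv2.INTER_CUBIC)
b=cv2.resize(s["img"][150:220,225:270],None,fx=7,fy=7,interpolation=cv2.INTER_CUBIC)
o=np.zeros((500,800,3),np.uint8);o[:a.shape[0],:a.shape[1]]=a;o[:490,460:775]=b
cv2.imwrite("pics/w5.png",cv2.convertScaleAbs(o,alpha=2.2)[:,:,::-1])
```

```text
[448.63324617  -6.11679369  44.41924569] [ 0.3322321  -0.3382477   0.79945907]
269.1554866122607 269.1554866122607 259.060176880988 191.87162059146263
```

View pics/w5.png

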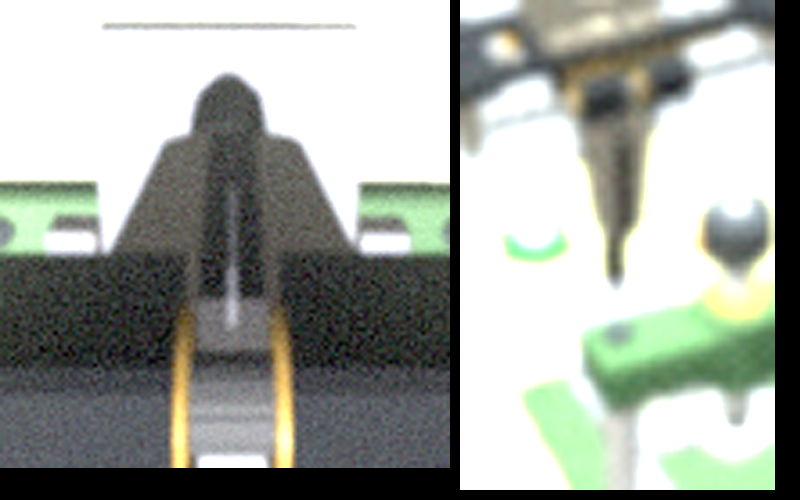

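The plate's front edge hasn't moved, so I don't yet know why the fingers don't engage the handle. I'll lift, go behind it and push from the operator side while watching the force.

Request:
jog_arm(
  rot=[
    [0,0,0],
    [0,0,0],
    [0,0,0],
    [0,0,0],
    [0,0,0],
    [0,0,0],
  ],
  xyz=[
    [0,0,-35],
    [0,0,-40],
    [33,0,-40],
    [35,0,-30],
    [35,0,2],
    [35,0,3],
  ],
  hand=[0,0,0,0,0,0],
)

```text
time: 6.0
position: [410.1, -2.1, 37.8]
orientation: [[-0.996, 0.086, -0.007], [0.086, 0.996, 0.002], [0.007, 0.002, -1.0]]
wrist_force: [-1.3, -0.6, -0.2]
opening: 0.005
grasp_force: 0.0
```

Request:
jog_arm(
  rot=[
    [0,0,0],
    [0,0,0],
    [0,0,0],
    [0,0,0],
    [0,0,0],
    [0,0,0],
  ],
  xyz=[
    [-4,0,0],
    [-8,0,0],
    [-12,0,0],
    [-16,0,0],
    [-20,0,0],
    [-24,0,0],
  ],
  hand=[0,0,0,0,0,0],
)

```text
time: 6.6
position: [437.9, -5.2, 41.7]
orientation: [[-0.996, 0.086, 0.0], [0.086, 0.996, -0.0], [-0.0, -0.0, -1.0]]
wrist_force: [-0.9, 0.3, -0.4]
opening: 0.01
grasp_force: 0.0
```

Run:
```python
from workcell import env, imaging
import numpy as np
st=env.read_state();print(st["position"],st["wrist_force"])
im=imaging.read_camera("wrist")["img"].astype(float)
for c0 in(232,286-6):
    p=im[180:225,c0-4:c0+4].mean(1); print([(180+i,int(p[i][0]-p[i][2]),int(p[i].mean())) for i in range(0,45,2)])
```

```text
[437.91053075  -5.23206877  41.66223778] [-0.87804674  0.33428166 -0.35542394]
[(180, 8, 167), (182, 8, 166), (184, 8, 167), (186, 8, 166), (188, 9, 167), (190, 8, 166), (192, 8, 167), (194, 8, 167), (196, 8, 166), (198, 8, 134), (200, 2, 82), (202, -6, 128), (204, -9, 135), (206, -9, 134), (208, -9, 134), (210, -9, 135), (212, -8, 133), (214, -8, 134), (216, -8, 134), (218, -9, 133), (220, -8, 134), (222, -9, 134), (224, -9, 133)]
[(180, 9, 167), (182, 8, 166), (184, 8, 167), (186, 8, 167), (188, 8, 167), (190, 8, 166), (192, 8, 166), (194, 8, 167), (196, 8, 167), (198, 6, 134), (200, 2, 81), (202, -5, 127), (204, -9, 136), (206, -9, 136), (208, -9, 136), (210, -9, 135), (212, -9, 135), (214, -9, 136), (216, -9, 135), (218, -8, 125), (220, -5, 104), (222, -2, 90), (224, -2, 82)]
```

Request:
jog_arm(
  rot=[
    [0,0,0],
    [0,0,0],
    [0,0,0],
    [0,0,0],
    [0,0,0],
    [0,0,0],
  ],
  xyz=[
    [-4,0,0],
    [-8,0,0],
    [-12,0,0],
    [-16,0,0],
    [-20,0,0],
    [-20,0,0],
  ],
  hand=[0,0,0,0,0,0],
)

```text
time: 7.25
position: [457.8, -6.9, 41.5]
orientation: [[-0.996, 0.086, 0.0], [0.086, 0.996, -0.0], [-0.0, -0.0, -1.0]]
wrist_force: [0.3, -0.3, 0.8]
opening: 0.006
grasp_force: 0.0
```

Run:
```python
from workcell import env, imaging
from h import *
st=env.read_state();print(st["position"],st["wrist_force"])
d=imaging.read_camera("wrist")
im=d["img"].astype(float)
p=im[150:225,228:236].mean((1,2));print([(150+i,int(p[i])) for i in range(0,75,3)])
s=imaging.read_camera("scene")
b=cv2.resize(s["img"][150:220,225:275],None,fx=8,fy=8,interpolation=cv2.INTER_CUBIC)
a=cv2.resize(d["img"][150:290,195:320],None,fx=3.2,fy=3.2,interpolation=cv2.INTER_CUBIC)
o=np.zeros((560,800,3),np.uint8);o[:a.shape[0],:a.shape[1]]=cv2.convertScaleAbs(a,alpha=1.6);o[:560,400:800]=cv2.convertScaleAbs(b,alpha=1.1)
cv2.imwrite("pics/w6.png",o[:,:,::-1])
```

```text
[457.8034857   -6.94960419  41.50720485] [ 0.26608334 -0.33148021  0.79523083]
[(150, 171), (153, 171), (156, 171), (159, 171), (162, 171), (165, 172), (168, 171), (171, 171), (174, 164), (177, 98), (180, 138), (183, 138), (186, 137), (189, 137), (192, 138), (195, 137), (198, 138), (201, 137), (204, 136), (207, 137), (210, 137), (213, 137), (216, 136), (219, 137), (222, 135)]
```

View pics/w6.png

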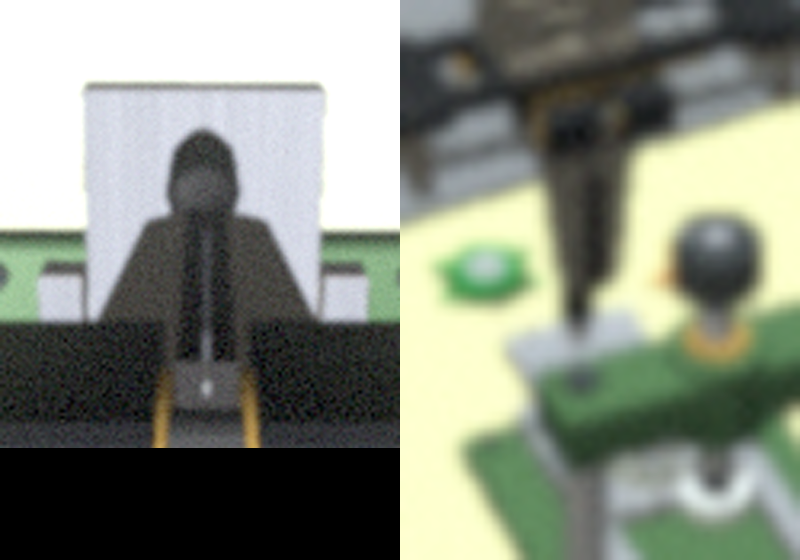

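The wrist crop now shows the handle top at about (203,188), on the camera side of the fingers (TCP x=458, handle still at x≈444), and the plate edge is unmoved. The shut fingers went through the handle's place with no force and no shuttle motion. I'll retry lower, behind the plate's front edge, checking force and motion after a short push.

Request:
jog_arm(
  rot=[
    [0,0,0],
    [0,0,0],
    [0,0,0],
    [0,0,0],
    [0,0,0],
    [0,0,0],
    [0,0,0],
  ],
  xyz=[
    [0,0,-35],
    [0,0,-40],
    [45,0,-40],
    [53,0,-40],
    [53,0,-10],
    [53,0,17],
    [53,0,17],
  ],
  hand=[0,0,0,0,0,0,0],
)

```text
time: 8.05
position: [401.2, -1.3, 21.3]
orientation: [[-0.996, 0.086, -0.006], [0.086, 0.996, 0.002], [0.007, 0.001, -1.0]]
wrist_force: [-0.7, 1.1, 0.1]
opening: 0.007
grasp_force: 0.0
```

Request:
jog_arm(
  rot=[
    [0,0,0],
    [0,0,0],
    [0,0,0],
    [0,0,0],
    [0,0,0],
    [0,0,0],
    [0,0,0],
    [0,0,0],
  ],
  xyz=[
    [-4,0,0],
    [-8,0,0],
    [-12,0,0],
    [-16,0,0],
    [-20,0,0],
    [-24,0,0],
    [-28,0,0],
    [-32,0,0],
  ],
  hand=[0,0,0,0,0,0,0,0],
)

```text
time: 8.85
position: [436.2, -5.0, 24.3]
orientation: [[-0.996, 0.086, -0.001], [0.086, 0.996, 0.0], [0.001, -0.0, -1.0]]
wrist_force: [-2.8, -0.1, 2.2]
opening: 0.001
grasp_force: 1.1
```

```bash
cat > edge.py <<'E'
from workcell import env, imaging
import numpy as np
st=env.read_state();print(st["position"].round(1),st["wrist_force"].round(2),st["time"])
im=imaging.read_camera("wrist")["img"].astype(float)
p=im[:,224:232].mean((1,2)); g=im[:,224:232,0].mean(1)-im[:,224:232,2].mean(1)
r=[i for i in range(100,300) if g[i]>4 and g[i+4]<-4];print(r, g[150:260:8].round())
X=st["position"]
for row in r:
    k=(row+2-191.87)/269.16; Z=199.5-(33-X[2])
    x=((67.6-.249*Z)-k*(17.4+.968*Z))/(.968-.249*k); print("edge x",X[0]-x)
E
python3 edge.py
```

```text
[436.2  -5.   24.3] [-2.79 -0.06  2.23] 8.85
[217] [11. 11. 10. 10. 10. 10. 10. 10. 11. -8. -9. -9. -2.  1.]
edge x 436.5133013619821
```

The plate edge moves: force is -2.8 N and the edge went from 428.5 to 436.5. I'll continue pushing.

Request:
jog_arm(
  rot=[
    [0,0,0],
    [0,0,0],
    [0,0,0],
    [0,0,0],
    [0,0,0],
    [0,0,0],
    [0,0,0],
    [0,0,0],
  ],
  xyz=[
    [-5,0,0],
    [-10,0,0],
    [-15,0,0],
    [-20,0,0],
    [-25,0,0],
    [-30,0,0],
    [-35,0,0],
    [-40,0,0],
  ],
  hand=[0,0,0,0,0,0,0,0],
)

```text
time: 9.7
position: [476.4, -8.5, 24.2]
orientation: [[-0.996, 0.086, -0.0], [0.086, 0.996, -0.0], [0.0, -0.0, -1.0]]
wrist_force: [-1.7, -0.4, -1.2]
opening: 0.003
grasp_force: 1.2
```

```bash
python3 edge.py
```

```text
[476.4  -8.5  24.2] [-1.72 -0.44 -1.2 ] 9.7
[] [  5.   6.   6.   8.   9.  10.  11.  11.   2.  -9. -10.  -9.  -2.  -1.]
```

Request:
jog_arm(
  rot=[
    [0,0,0],
    [0,0,0],
    [0,0,0],
    [0,0,0],
  ],
  xyz=[
    [-5,0,0],
    [-10,0,0],
    [-14,0,0],
    [-17,0,0],
  ],
  hand=[0,0,0,0],
)

```text
time: 10.15
position: [493.5, -10.0, 24.5]
orientation: [[-0.996, 0.086, 0.0], [0.086, 0.996, -0.0], [-0.0, -0.0, -1.0]]
wrist_force: [-2.2, -1.1, -0.1]
opening: 0.006
grasp_force: 1.1
```

Request:
jog_arm(
  rot=[
    [0,0,0],
    [0,0,0],
  ],
  xyz=[
    [-1,0,0],
    [-2,0,0],
  ],
  hand=[0,0],
)

```text
time: 10.35
position: [495.2, -10.2, 24.5]
orientation: [[-0.996, 0.086, 0.0], [0.086, 0.996, -0.0], [-0.0, -0.0, -1.0]]
wrist_force: [-2.2, -0.7, 0.0]
opening: 0.006
grasp_force: 1.0
```

Request:
jog_arm(
  rot=[
    [0,0,0],
    [0,0,0],
  ],
  xyz=[
    [-1,0,0],
    [-2,0,0],
  ],
  hand=[0,0],
)

```text
time: 10.55
position: [497.1, -10.3, 24.5]
orientation: [[-0.996, 0.086, 0.0], [0.086, 0.996, -0.0], [-0.0, -0.0, -1.0]]
wrist_force: [-1.2, -1.4, -0.7]
opening: 0.006
grasp_force: 1.0
```

Request:
jog_arm(
  rot=[
    [0,0,0],
    [0,0,0],
  ],
  xyz=[
    [-1,0,0],
    [-2,0,0],
  ],
  hand=[0,0],
)

```text
time: 10.75
position: [497.7, -10.4, 24.3]
orientation: [[-0.996, 0.085, -0.004], [0.085, 0.996, 0.0], [0.004, -0.0, -1.0]]
wrist_force: [-9.6, -0.5, 6.8]
opening: 0.006
grasp_force: 4.7
```

Request:
jog_arm(
  rot=[
    [0,0,0],
    [0,0,0],
  ],
  xyz=[
    [-1,0,0],
    [-1.5,0,0],
  ],
  hand=[0,0],
)

```text
time: 10.95
position: [497.6, -10.4, 24.3]
orientation: [[-0.996, 0.085, -0.007], [0.085, 0.996, 0.0], [0.007, -0.0, -1.0]]
wrist_force: [-13.1, -1.6, 11.2]
opening: 0.004
grasp_force: 6.9
```

The shuttle is solid against its stop, at about 13 N. I'll back off, rise and go over the knob with the gripper open.

Request:
jog_arm(
  rot=[
    [0,0,0],
    [0,0,0],
    [0,0,0],
    [0,0,0],
    [0,0,0],
    [0,0,0],
    [0,0,0],
    [0,0,0],
  ],
  xyz=[
    [12,0,0],
    [14,0,-20],
    [14,0,-65],
    [14,0,-110],
    [14,0,-155],
    [14,0,-195],
    [0,0,-197],
    [-20,0,-197],
  ],
  hand=[0,0,0,0,0.4,1,1,1],
)

```text
time: 11.75
position: [522.8, -12.3, 224.5]
orientation: [[-0.996, 0.086, 0.007], [0.086, 0.996, -0.001], [-0.007, -0.0, -1.0]]
wrist_force: [0.7, -0.2, -0.7]
opening: 0.333
grasp_force: 0.0
```

Request:
jog_arm(
  rot=[
    [0,0,0],
    [0,0,0],
    [0,0,0],
    [0,0,0],
    [0,0,0],
  ],
  xyz=[
    [-25,0,0],
    [-50,0,0],
    [-80,0,0],
    [-80,0,0],
    [-80,0,0],
  ],
  hand=[1,1,1,1,1],
)

```text
time: 12.25
position: [600.5, -18.9, 221.2]
orientation: [[-0.996, 0.085, 0.0], [0.085, 0.996, 0.0], [-0.0, 0.0, -1.0]]
wrist_force: [-0.3, -0.2, 0.3]
opening: 0.763
grasp_force: 0.0
```

Run:
```python
from workcell import env, imaging
from h import *
s=env.read_state(); print(s["position"],s["joints"],s["ft_torque"],s["wrist_force"])
d=imaging.read_camera("wrist")
T=np.array(d["T_tool_cam"])
R=np.array(s["orientation"]);Rc=R@T[:3,:3];c=R@T[:3,3]+s["position"]
def pr(p):
    q=Rc.T@(np.array(p)-c);return (d["fx"]*q[0]/q[2]+d["cx"],d["fy"]*q[1]/q[2]+d["cy"])
o=cv2.convertScaleAbs(d["img"][:,:,::-1],alpha=1.5)
for p in((600.3,-20.8,196),(600.3,-20.8,100)):
    u=pr(p);print(u);cv2.drawMarker(o,(int(u[0]),int(u[1])),(0,0,255),0,10)
t=imaging.read_camera("top");b=cv2.resize(t["img"][165:260,215:290],None,fx=3.8,fy=3.8,interpolation=cv2.INTER_CUBIC)[:,:,::-1]
q=np.zeros((384,800,3),np.uint8);q[:,:512]=o;q[:361,512:797]=cv2.convertScaleAbs(b,alpha=1.6)
cv2.imwrite("pics/w7.png",q)
```

```text
[600.47731549 -18.92723781 221.20685533] [-2.32725004e-01  2.02797239e-01  1.47583403e+00  4.89746393e-04
  1.46287470e+00 -1.71797146e+00] [-0.04348541  0.00775132 -0.00883719] [-0.27041278 -0.24562074  0.26412968]
(np.float64(257.31223629104505), np.float64(205.0934222767203))
(np.float64(257.7167278870797), np.float64(181.6825209381812))
```

View pics/w7.png

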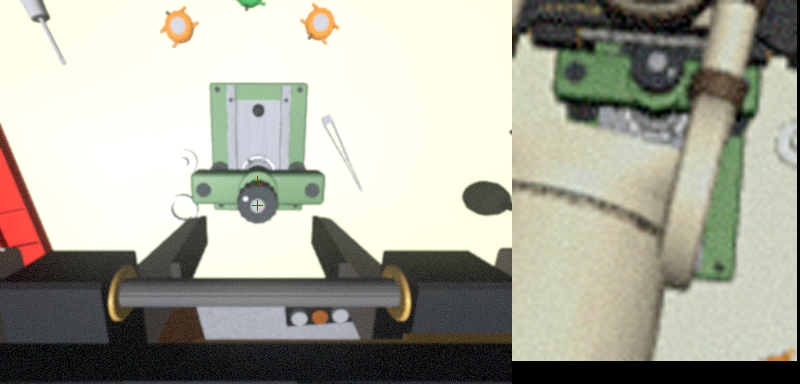

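In the wrist view the knob is centred at about (258,204), matching the prediction (257,205). The top view shows the nest under the bridge. I'll descend and grip the knob.

Request:
jog_arm(
  rot=[
    [0,0,0],
    [0,0,0],
    [0,0,0],
    [0,0,0],
    [0,0,0],
    [0,0,0],
    [0,0,0],
    [0,0,0],
  ],
  xyz=[
    [0,-1.4,20],
    [0,-1.4,45],
    [0,-1.4,53],
    [0,-1.4,53],
    [0,-1.4,53],
    [0,-1.4,53],
    [0,-1.4,53],
    [0,-1.4,53],
  ],
  hand=[0.9,0.9,0.7,0.5,0.3,0.3,0.3,0.3],
  force=20,
)

```text
time: 13.15
position: [600.5, -20.6, 169.2]
orientation: [[-0.996, 0.086, 0.001], [0.086, 0.996, -0.0], [-0.001, -0.0, -1.0]]
wrist_force: [-0.2, -0.1, -0.2]
opening: 0.396
grasp_force: 0.0
```

Request:
jog_arm(
  rot=[
    [0,0,0],
    [0,0,0],
    [0,0,0],
  ],
  xyz=[
    [0,0,0],
    [0,0,0],
    [0,0,0],
  ],
  hand=[0.2,0.2,0.2],
)

```text
time: 13.45
position: [600.1, -20.5, 168.4]
orientation: [[-0.996, 0.086, -0.0], [0.086, 0.996, 0.0], [0.0, 0.0, -1.0]]
wrist_force: [-0.2, 0.2, 0.9]
opening: 0.198
grasp_force: 0.0
```

Everything fits if the real fingertips end about 35 mm short of the reported TCP. At reported z=44 they passed over the handle, at z=24 they pushed the handle rather than the plate, and now they closed above the knob. The wrist and scene pictures show the tips about 33 to 38 mm high as well. I'll open, go 30 mm lower and grip.

Request:
jog_arm(
  rot=[
    [0,0,0],
    [0,0,0],
    [0,0,0],
    [0,0,0],
    [0,0,0],
    [0,0,0],
    [0,0,0],
    [0,0,0],
  ],
  xyz=[
    [0,0,0],
    [0,0,0],
    [0,0,0],
    [0,0,0],
    [0,0,0],
    [0,0,0],
    [0,0,0],
    [0,0,0],
  ],
  hand=[0.9,0.9,0.9,0.9,0.9,0.9,0.9,0.9],
)

```text
time: 14.25
position: [600.1, -20.5, 168.4]
orientation: [[-0.996, 0.086, -0.0], [0.086, 0.996, 0.0], [0.0, 0.0, -1.0]]
wrist_force: [0.2, 0.0, 0.1]
opening: 0.875
grasp_force: 0.0
```

Request:
jog_arm(
  rot=[
    [0,0,0],
    [0,0,0],
    [0,0,0],
    [0,0,0],
    [0,0,0],
    [0,0,0],
    [0,0,0],
    [0,0,0],
  ],
  xyz=[
    [0,0,10],
    [0,0,20],
    [0,0,30],
    [0,0,30],
    [0,0,30],
    [0,0,30],
    [0,0,30],
    [0,0,30],
  ],
  hand=[0.9,0.9,0.7,0.5,0.3,0.2,0.2,0.2],
)

```text
time: 15.05
position: [600.4, -20.6, 138.9]
orientation: [[-0.996, 0.086, 0.001], [0.086, 0.996, -0.0], [-0.001, -0.0, -1.0]]
wrist_force: [-0.5, -0.3, -0.0]
opening: 0.399
grasp_force: 0.0
```

Request:
jog_arm(
  rot=[
    [0,0,0],
    [0,0,0],
    [0,0,0],
  ],
  xyz=[
    [0,0,0],
    [0,0,0],
    [0,0,0],
  ],
  hand=[0.2,0.2,0.2],
)

```text
time: 15.35
position: [600.4, -20.6, 138.8]
orientation: [[-0.996, 0.086, 0.001], [0.086, 0.996, -0.0], [-0.001, -0.0, -1.0]]
wrist_force: [0.3, 1.6, 2.3]
opening: 0.389
grasp_force: 20.0
```

```bash
cat > st.py <<'E'
from workcell import env
s=env.read_state();print(s["position"].round(1),s["wrist_force"].round(1),s["ft_torque"].round(3),s["joints"][5].round(3),round(s["opening"],3),round(s["grasp_force"],1),s["time"])
E
python3 st.py
```

```text
[600.4 -20.6 138.8] [0.3 1.6 2.3] [0.054 0.043 0.013] -1.72 0.389 20.0 15.35
```

The knob is gripped (opening 0.389, 20 N). I'll grip harder and screw down, following the pitch.

Request:
jog_arm(
  rot=[
    [0,0,0],
    [0,0,0],
    [0,0,0.1],
    [0,0,0.2],
    [0,0,0.3],
    [0,0,0.4],
    [0,0,0.5],
    [0,0,0.5],
  ],
  xyz=[
    [0,0,0],
    [0,0,0],
    [0,0,0.4],
    [0,0,0.8],
    [0,0,1.1],
    [0,0,1.5],
    [0,0,1.9],
    [0,0,1.9],
  ],
  hand=[0.2,0.2,0.2,0.2,0.2,0.2,0.2,0.2],
  force=45,
)

```text
time: 16.15
position: [600.4, -20.7, 136.9]
orientation: [[-0.833, 0.553, 0.001], [0.553, 0.833, -0.0], [-0.001, 0.0, -1.0]]
wrist_force: [-0.4, 0.0, 3.4]
opening: 0.388
grasp_force: 45.0
```

```bash
python3 st.py
```

```text
[600.4 -20.7 136.9] [-0.4  0.   3.4] [-0.073 -0.005 -0.049] -1.22 0.388 45.0 16.15
```

Request:
jog_arm(
  rot=[
    [0,0,0.08],
    [0,0,0.16],
    [0,0,0.24],
    [0,0,0.32],
    [0,0,0.4],
  ],
  xyz=[
    [0,0,0.3],
    [0,0,0.6],
    [0,0,0.9],
    [0,0,1.2],
    [0,0,1.5],
  ],
  hand=[0.2,0.2,0.2,0.2,0.2],
)

```text
time: 16.65
position: [600.3, -20.8, 135.4]
orientation: [[-0.552, 0.834, 0.001], [0.834, 0.552, -0.001], [-0.001, 0.0, -1.0]]
wrist_force: [-0.0, -0.2, 2.8]
opening: 0.381
grasp_force: 45.0
```

```bash
python3 st.py
```

```text
[600.3 -20.8 135.4] [-0.  -0.2  2.8] [-0.138  0.105 -0.031] -0.82 0.381 45.0 16.65
```

Request:
jog_arm(
  rot=[
    [0,0,0.08],
    [0,0,0.16],
    [0,0,0.24],
    [0,0,0.32],
    [0,0,0.4],
  ],
  xyz=[
    [0,0,0.3],
    [0,0,0.6],
    [0,0,0.9],
    [0,0,1.2],
    [0,0,1.5],
  ],
  hand=[0.2,0.2,0.2,0.2,0.2],
)

```text
time: 17.15
position: [600.2, -20.9, 134.0]
orientation: [[-0.184, 0.983, 0.0], [0.983, 0.184, -0.001], [-0.001, 0.0, -1.0]]
wrist_force: [-0.4, -1.6, 4.6]
opening: 0.381
grasp_force: 45.0
```

```bash
python3 st.py
```

```text
[600.2 -20.9 134. ] [-0.4 -1.6  4.6] [-0.156  0.233  0.243] -0.42 0.381 45.0 17.15
```

Torque is up to 0.24 N m, so the back is sliding. I'll take smaller steps now.

Request:
jog_arm(
  rot=[
    [0,0,0.05],
    [0,0,0.1],
    [0,0,0.15],
  ],
  xyz=[
    [0,0,0.2],
    [0,0,0.4],
    [0,0,0.6],
  ],
  hand=[0.2,0.2,0.2],
)

```text
time: 17.45
position: [600.1, -20.9, 133.4]
orientation: [[-0.036, 0.999, 0.0], [0.999, 0.036, -0.001], [-0.001, 0.0, -1.0]]
wrist_force: [-1.6, -0.8, 3.5]
opening: 0.384
grasp_force: 45.0
```

```bash
python3 st.py
```

```text
[600.1 -20.9 133.4] [-1.6 -0.8  3.5] [-0.171  0.221  0.193] -0.271 0.384 45.0 17.45
```

Request:
jog_arm(
  rot=[
    [0,0,0.05],
    [0,0,0.1],
  ],
  xyz=[
    [0,0,0.2],
    [0,0,0.4],
  ],
  hand=[0.2,0.2],
)

```text
time: 17.65
position: [600.1, -20.8, 133.0]
orientation: [[0.064, 0.998, 0.0], [0.998, -0.064, -0.001], [-0.001, 0.0, -1.0]]
wrist_force: [-1.5, -0.2, 5.1]
opening: 0.382
grasp_force: 45.0
```

```bash
python3 st.py
```

```text
[600.1 -20.8 133. ] [-1.5 -0.2  5.1] [-0.213  0.327  0.157] -0.171 0.382 45.0 17.65
```

Request:
jog_arm(
  rot=[
    [0,0,0.05],
    [0,0,0.1],
  ],
  xyz=[
    [0,0,0.2],
    [0,0,0.4],
  ],
  hand=[0.2,0.2],
)

```text
time: 17.85
position: [600.1, -20.9, 132.7]
orientation: [[0.163, 0.987, 0.0], [0.987, -0.163, -0.001], [-0.001, 0.0, -1.0]]
wrist_force: [-1.5, -1.3, 5.2]
opening: 0.38
grasp_force: 45.0
```

```bash
python3 st.py
```

```text
[600.1 -20.9 132.7] [-1.5 -1.3  5.2] [-0.167  0.348  0.12 ] -0.071 0.38 45.0 17.85
```

Request:
jog_arm(
  rot=[
    [0,0,0.05],
    [0,0,0.1],
  ],
  xyz=[
    [0,0,0.2],
    [0,0,0.4],
  ],
  hand=[0.2,0.2],
)

```text
time: 18.05
position: [600.0, -20.9, 132.3]
orientation: [[0.261, 0.965, -0.0], [0.965, -0.261, -0.001], [-0.001, 0.0, -1.0]]
wrist_force: [-1.9, -0.9, 5.7]
opening: 0.38
grasp_force: 45.0
```

```bash
sed -i '$a print(s["joint_torque"].round(3))' st.py; python3 st.py
```

```text
[600.  -20.9 132.3] [-1.9 -0.9  5.7] [-0.171  0.401  0.223] 0.029 0.38 45.0 18.05
[  0.227 -39.112 -29.6     0.416  -0.45   -0.338]
```

Request:
jog_arm(
  rot=[
    [0,0,0.04],
    [0,0,0.08],
  ],
  xyz=[
    [0,0,0.2],
    [0,0,0.3],
  ],
  hand=[0.2,0.2],
)

```text
time: 18.25
position: [600.0, -20.8, 132.0]
orientation: [[0.337, 0.942, -0.0], [0.942, -0.337, -0.001], [-0.001, 0.0, -1.0]]
wrist_force: [-1.9, -1.1, 4.9]
opening: 0.38
grasp_force: 45.0
```

```bash
python3 st.py
```

```text
[600.  -20.8 132. ] [-1.9 -1.1  4.9] [-0.17   0.431  0.185] 0.108 0.38 45.0 18.25
[  0.227 -39.177 -29.654   0.417  -0.461  -0.226]
```

Request:
jog_arm(
  rot=[
    [0,0,0.04],
    [0,0,0.08],
    [0,0,0.08],
  ],
  xyz=[
    [0,0,0.2],
    [0,0,0.3],
    [0,0,0.3],
  ],
  hand=[0.2,0.2,0.2],
)

```text
time: 18.55
position: [600.0, -20.8, 131.7]
orientation: [[0.41, 0.912, -0.0], [0.912, -0.41, -0.001], [-0.001, 0.0, -1.0]]
wrist_force: [-1.2, -1.6, 4.1]
opening: 0.384
grasp_force: 45.0
```

```bash
python3 st.py
```

```text
[600.  -20.8 131.7] [-1.2 -1.6  4.1] [-0.169  0.442  0.153] 0.188 0.384 45.0 18.55
[  0.252 -39.034 -29.595   0.412  -0.522   0.382]
```

Request:
jog_arm(
  rot=[
    [0,0,0.04],
    [0,0,0.08],
  ],
  xyz=[
    [0,0,0.2],
    [0,0,0.3],
  ],
  hand=[0.2,0.2],
)

```text
time: 18.75
position: [600.0, -20.8, 131.4]
orientation: [[0.482, 0.876, -0.0], [0.876, -0.482, -0.001], [-0.001, 0.0, -1.0]]
wrist_force: [-2.8, -0.0, 5.0]
opening: 0.375
grasp_force: 45.0
```

```bash
python3 st.py
```

```text
[600.  -20.8 131.4] [-2.8 -0.   5. ] [-0.145  0.441  0.241] 0.268 0.375 45.0 18.75
[  0.079 -38.999 -29.617   0.452  -0.569  -0.123]
```

Request:
jog_arm(
  rot=[
    [0,0,0.04],
    [0,0,0.08],
  ],
  xyz=[
    [0,0,0.2],
    [0,0,0.3],
  ],
  hand=[0.2,0.2],
)

```text
time: 18.95
position: [600.0, -20.8, 131.2]
orientation: [[0.551, 0.835, -0.0], [0.835, -0.551, -0.001], [-0.001, 0.0, -1.0]]
wrist_force: [-2.3, -0.2, 4.5]
opening: 0.38
grasp_force: 45.0
```

```bash
python3 st.py
```

```text
[600.  -20.8 131.2] [-2.3 -0.2  4.5] [-0.122  0.51   0.388] 0.348 0.38 45.0 18.95
[ 1.2000e-02 -3.8912e+01 -2.9594e+01  4.6700e-01 -6.2100e-01 -5.4000e-02]
```

Request:
jog_arm(
  rot=[
    [0,0,0],
  ],
  xyz=[
    [0,0,0],
  ],
  hand=[0.2],
)

```text
time: 19.05
position: [600.0, -20.8, 131.1]
orientation: [[0.55, 0.835, -0.0], [0.835, -0.55, -0.001], [-0.001, 0.0, -1.0]]
wrist_force: [-2.6, -0.9, 5.2]
opening: 0.382
grasp_force: 45.0
```

```bash
python3 st.py
```

```text
[600.  -20.8 131.1] [-2.6 -0.9  5.2] [-0.121  0.502  0.357] 0.347 0.382 45.0 19.05
[  0.124 -38.87  -29.556   0.442  -0.622   0.49 ]
```

Request:
jog_arm(
  rot=[
    [0,0,0.03],
    [0,0,0.03],
  ],
  xyz=[
    [0,0,0.1],
    [0,0,0.1],
  ],
  hand=[0.2,0.2],
)

```text
time: 19.25
position: [600.0, -20.8, 131.0]
orientation: [[0.574, 0.819, -0.0], [0.819, -0.574, -0.001], [-0.001, 0.0, -1.0]]
wrist_force: [-1.3, -0.8, 5.7]
opening: 0.382
grasp_force: 45.0
```

```bash
python3 st.py
```

```text
[600.  -20.8 131. ] [-1.3 -0.8  5.7] [-0.216  0.534  0.26 ] 0.377 0.382 45.0 19.25
[  0.098 -38.866 -29.561   0.447  -0.632   0.444]
```

Request:
jog_arm(
  rot=[
    [0,0,0],
  ],
  xyz=[
    [0,0,0],
  ],
  hand=[0.2],
)

```text
time: 19.35
position: [600.0, -20.8, 131.1]
orientation: [[0.574, 0.819, -0.0], [0.819, -0.574, -0.001], [-0.001, 0.0, -1.0]]
wrist_force: [-2.1, -1.6, 4.6]
opening: 0.382
grasp_force: 45.0
```

```bash
python3 st.py
```

```text
[600.  -20.8 131.1] [-2.1 -1.6  4.6] [-0.145  0.513  0.291] 0.376 0.382 45.0 19.35
[  0.09  -38.872 -29.567   0.444  -0.632   0.293]
```

Request:
jog_arm(
  rot=[
    [0,0,0],
  ],
  xyz=[
    [0,0,0],
  ],
  hand=[0.2],
)

```text
time: 19.45
position: [599.9, -20.8, 131.0]
orientation: [[0.574, 0.819, -0.0], [0.819, -0.574, -0.001], [-0.001, 0.0, -1.0]]
wrist_force: [-3.0, 0.3, 4.4]
opening: 0.383
grasp_force: 45.0
```

```bash
python3 st.py
```

```text
[599.9 -20.8 131. ] [-3.   0.3  4.4] [-0.132  0.461  0.286] 0.376 0.383 45.0 19.45
[  0.086 -38.872 -29.567   0.443  -0.632   0.285]
```

Request:
jog_arm(
  rot=[
    [0,0,0.03],
    [0,0,0.05],
    [0,0,0.05],
    [0,0,0.05],
  ],
  xyz=[
    [0,0,0.1],
    [0,0,0.2],
    [0,0,0.2],
    [0,0,0.2],
  ],
  hand=[0.2,0.2,0.2,0.2],
)

```text
time: 19.85
position: [600.0, -20.8, 130.9]
orientation: [[0.614, 0.789, -0.0], [0.789, -0.614, -0.001], [-0.001, 0.0, -1.0]]
wrist_force: [-2.8, -0.4, 5.8]
opening: 0.383
grasp_force: 45.0
```

```bash
python3 st.py
```

```text
[600.  -20.8 130.9] [-2.8 -0.4  5.8] [-0.1    0.525  0.278] 0.426 0.383 45.0 19.85
[  0.044 -38.787 -29.538   0.452  -0.673   0.325]
```

Request:
jog_arm(
  rot=[
    [0,0,0.03],
    [0,0,0.05],
    [0,0,0.05],
    [0,0,0.05],
  ],
  xyz=[
    [0,0,0.1],
    [0,0,0.2],
    [0,0,0.2],
    [0,0,0.2],
  ],
  hand=[0.2,0.2,0.2,0.2],
)

```text
time: 20.25
position: [599.9, -20.8, 130.7]
orientation: [[0.653, 0.758, -0.0], [0.758, -0.653, -0.001], [-0.001, 0.0, -1.0]]
wrist_force: [-2.4, -0.4, 6.0]
opening: 0.382
grasp_force: 45.0
```

```bash
python3 st.py
```

```text
[599.9 -20.8 130.7] [-2.4 -0.4  6. ] [-0.113  0.576  0.365] 0.476 0.382 45.0 20.25
[-1.0000e-03 -3.8704e+01 -2.9511e+01  4.6000e-01 -7.1200e-01  3.5900e-01]
```

Request:
jog_arm(
  rot=[
    [0,0,0.03],
    [0,0,0.05],
    [0,0,0.05],
    [0,0,0.05],
  ],
  xyz=[
    [0,0,0.1],
    [0,0,0.2],
    [0,0,0.2],
    [0,0,0.2],
  ],
  hand=[0.2,0.2,0.2,0.2],
)

```text
time: 20.65
position: [599.9, -20.8, 130.6]
orientation: [[0.69, 0.724, -0.0], [0.724, -0.69, -0.001], [-0.001, 0.0, -1.0]]
wrist_force: [-2.5, -0.7, 6.3]
opening: 0.379
grasp_force: 45.0
```

```bash
python3 st.py
```

```text
[599.9 -20.8 130.6] [-2.5 -0.7  6.3] [-0.106  0.592  0.436] 0.526 0.379 45.0 20.65
[ -0.048 -38.622 -29.483   0.466  -0.752   0.393]
```

The screw is solid at about 0.41 N m, which is roughly 95 to 100 N. Now I unscrew by 2.2 rad.

Request:
jog_arm(
  rot=[
    [0,0,-0.1],
    [0,0,-0.2],
    [0,0,-0.3],
    [0,0,-0.4],
    [0,0,-0.5],
    [0,0,-0.6],
    [0,0,-0.7],
    [0,0,-0.8],
  ],
  xyz=[
    [0,0,-0.4],
    [0,0,-0.8],
    [0,0,-1.2],
    [0,0,-1.5],
    [0,0,-1.9],
    [0,0,-2.3],
    [0,0,-2.7],
    [0,0,-3.1],
  ],
  hand=[0.2,0.2,0.2,0.2,0.2,0.2,0.2,0.2],
)

```text
time: 21.45
position: [600.1, -20.8, 133.3]
orientation: [[-0.042, 0.999, 0.0], [0.999, 0.042, -0.001], [-0.001, 0.0, -1.0]]
wrist_force: [-0.9, -0.5, 3.8]
opening: 0.382
grasp_force: 45.0
```

Request:
jog_arm(
  rot=[
    [0,0,-0.1],
    [0,0,-0.2],
    [0,0,-0.3],
    [0,0,-0.4],
    [0,0,-0.5],
    [0,0,-0.6],
    [0,0,-0.7],
    [0,0,-0.8],
  ],
  xyz=[
    [0,0,-0.4],
    [0,0,-0.8],
    [0,0,-1.2],
    [0,0,-1.5],
    [0,0,-1.9],
    [0,0,-2.3],
    [0,0,-2.7],
    [0,0,-3.1],
  ],
  hand=[0.2,0.2,0.2,0.2,0.2,0.2,0.2,0.2],
)

```text
time: 22.25
position: [600.3, -20.7, 136.4]
orientation: [[-0.746, 0.666, 0.001], [0.666, 0.746, -0.0], [-0.001, 0.0, -1.0]]
wrist_force: [-0.1, -0.8, 2.8]
opening: 0.382
grasp_force: 45.0
```

Request:
jog_arm(
  rot=[
    [0,0,-0.1],
    [0,0,-0.2],
    [0,0,-0.3],
    [0,0,-0.4],
    [0,0,-0.5],
    [0,0,-0.6],
    [0,0,-0.6],
    [0,0,-0.6],
  ],
  xyz=[
    [0,0,-0.4],
    [0,0,-0.8],
    [0,0,-1.2],
    [0,0,-1.5],
    [0,0,-1.9],
    [0,0,-2.3],
    [0,0,-2.3],
    [0,0,-2.3],
  ],
  hand=[0.2,0.2,0.2,0.2,0.2,0.2,0.2,0.2],
)

```text
time: 23.05
position: [600.4, -20.6, 138.6]
orientation: [[-0.991, 0.136, 0.001], [0.136, 0.991, -0.0], [-0.001, -0.0, -1.0]]
wrist_force: [0.7, -0.3, 4.3]
opening: 0.383
grasp_force: 45.0
```

```bash
python3 st.py
```

```text
[600.4 -20.6 138.6] [ 0.7 -0.3  4.3] [ 0.041 -0.081 -0.018] -1.669 0.383 45.0 23.05
[ -0.099 -39.491 -29.394  -0.082   0.182  -0.06 ]
```

Request:
jog_arm(
  rot=[
    [0,0,0],
    [0,0,0],
    [0,0,0],
    [0,0,0],
    [0,0,0],
    [0,0,0],
    [0,0,0],
    [0,0,0],
  ],
  xyz=[
    [0,0,0],
    [0,0,0],
    [0,0,0],
    [0,0,0],
    [0,0,0],
    [0,0,0],
    [0,0,0],
    [0,0,0],
  ],
  hand=[0.5,0.6,0.9,0.9,0.9,0.9,0.9,0.9],
)

```text
time: 23.85
position: [600.1, -20.5, 138.3]
orientation: [[-0.991, 0.135, 0.0], [0.135, 0.991, -0.0], [-0.0, -0.0, -1.0]]
wrist_force: [0.5, 0.3, 0.2]
opening: 0.903
grasp_force: 0.0
```

Request:
jog_arm(
  rot=[
    [0,0,0],
    [0,0,0],
    [0,0,0],
    [0,0,0],
    [0,0,0],
    [0,0,0],
  ],
  xyz=[
    [0,0,-20],
    [0,0,-50],
    [0,0,-90],
    [0,0,-110],
    [0,0,-110],
    [0,0,-110],
  ],
  hand=[0.9,0.9,0.9,0.9,0.9,0.9],
)

```text
time: 24.45
position: [599.9, -20.5, 247.5]
orientation: [[-0.991, 0.135, -0.0], [0.135, 0.991, 0.0], [0.001, 0.0, -1.0]]
wrist_force: [-0.1, 0.6, -0.9]
opening: 0.898
grasp_force: 0.0
```

```bash
python3 st.py
python3 - <<'E'
from workcell import env,imaging
from h import *
s=env.read_state();d=imaging.read_camera("wrist");T=np.array(d["T_tool_cam"])
g=cv2.cvtColor(d["img"],cv2.COLOR_RGB2HSV)
R=np.array(s["orientation"]);Rc=R@T[:3,:3];c=R@T[:3,3]+s["position"]
def pr(p):
    q=Rc.T@(np.array(p)-c);return np.array([d["fx"]*q[0]/q[2]+d["cx"],d["fy"]*q[1]/q[2]+d["cy"]])
# handle after push: expected at spindle -85 along press x
ax=np.array([.9963,-.086,0]);h=np.array([600.3,-20.5,70])-85*ax;h[2]=70
u=pr(h);print("handle pred",u)
x0,y0=(u-14).astype(int);v=g[y0:y0+28,x0:x0+28,2];ys,xs=np.where(v<v.min()+40);print("dark centroid",xs.mean()+x0,ys.mean()+y0,len(xs),v.min(),v.max())
E
```

```text
[599.9 -20.5 247.5] [-0.1  0.6 -0.9] [ 0.036 -0.006  0.006] -1.67 0.898 0.0 24.45
[ 5.7000e-02 -4.2675e+01 -3.4823e+01 -2.2000e-02  7.4000e-02 -0.0000e+00]
handle pred [256.14154376 111.32388   ]
dark centroid 256.1978021978022 111.32967032967034 91 46 147
```

The handle is exactly where a fully-in shuttle puts it, and the arm is clear. I'm handing the job in.

```bash
python3 -c "
from workcell import env
print(env.finish_job())"
```

```text
the job is handed in; nothing more can be done
None
```

I pushed the shuttle to its stop, screwed the back down until the screw went solid at about 95–100 N (estimated from a noisy torque reading of about 0.41 N m), and unscrewed the spindle about 2.2 rad to clear the watch. The job is handed in and no verdict was returned; the first tries at the shuttle handle and the knob closed on air because the real fingertips end about 35 mm short of the reported TCP.

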